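# Turn a stone tile over against the edge of the work board

### The arm

A 7-joint arm with a two-finger parallel gripper is mounted at the origin on a cart in front of the work surface, level with it; the furniture and walls round the work are solid. World frame = base frame: x ahead of the robot, y to its left, z up, the work surface at z = 0. Lengths are in m, angles in rad, forces in N, time in s.
With the tool pointing down it reaches from about 0.425 to 1.025 m from the base axis. Payload 9.4 kg.
Tool frame: the origin (TCP) lies midway between the tips of the shut fingers; the grasp point (between the pads) lies 19 mm behind it; x points along the fingers, z is the direction in which the jaws open and shut, and the axes are right-handed (so a half turn about x gives the same grasp; the last joint's range is limited). The gripper opens to 93 mm and grips with 3 to 60 N. Pads are 15 mm wide; open, the fingers measure 128 mm over their backs; the gripper's body (75 mm by 188 mm) begins 65 mm behind the grasp point.
Start: joints at [1.168, 0.599, -0.003, 1.599, 0.002, 0.943, -0.08], TCP at [0.232, -0.687, 0.219] pointing down, gripper open.
Joint ranges: [-2.57, 2.57], [-0.35, 1.97], [-1.29, 1.29], [0.11, 2.56], [-1.05, 4.19], [0.11, 1.86], [-2.63, 2.63]. Speed limits (rad/s): [2.22, 2.22, 3.01, 3.01, 3.14, 3.14, 3.14].

### API

Orientations are given as [roll, pitch, yaw] about the fixed x, y, z axes, in that order (R = Rz(yaw) Ry(pitch) Rx(roll)).
In Python, from bench import get_obs, vision, workorder gives the robot as it stands.
- The arm moves only by the tool play_rows, never from a script. Its argument "increments" is a list of rows, each a list of 7 numbers: the shift along the world's x, y, z as a fraction of full scale, then the turn, a rotation vector about the world's x, y, z as a fraction of full scale, then the gripper command: -1 is shut, 1 is fully open, values between are in proportion. In form: [[dx, dy, dz, wx, wy, wz, hand], ...]. A call has 1 to 5 rows; each row shifts and turns the commanded pose from where the row before left it; what a row does not reach is not made up. Full scale, the value 1, is 0.03 m for a shift and 5 degrees for a turn. A row lasts 1/12 s, in which the tool goes at most 41.7 mm and 7.16 degrees, less where a joint would pass 70% of its speed; a pose out of reach is approached as far as the arm can. A call with a number of a shift or a turn outside -1 to 1 is refused whole. A call with a gripper value outside its range is refused whole. The fingers move at their own pace and stop on an object; the grip force is fixed at half the most. Time passes only in rows, so rows that do not move let the fingers close. It gives the time, the measured TCP pose, the force and the opening at its end, in the units of the state.
- get_obs(): the state, without advancing time (a new reading comes with each control period).
- vision.snapshot(name): name is "scene" or "top" or "wrist"; returns a dict with "pixels" (384x512x3 uint8, red, green, blue), "range_z" (384x512 float32, m along the optical axis (not along the pixel's ray), 0 where there is no reading), "mtx" (3x3 intrinsics, pixels), "extrinsics" (4x4, takes a point from camera to world coordinates). Camera axes: x right, y down, z forward; pixel columns grow to the right and rows downward; lengths in m; the calibration is good to about 2 mm. A picture is of the moment at which its call begins.
- workorder.job_done(): hands the job in, once; it reports no verdict.
The state is a dict: "time_s": time; "q": joint angles; "joint_velocities": joint speeds; "joint_torque": joint torques, N m; "eef_pos": TCP position; "eef_rot": TCP orientation; "contact_force": force on the tool from outside, world axes, zero at the start; "moment": the same for the moment, N m; "finger_gap": finger opening in m.
Only numpy, scipy, OpenCV 4.12 (cv2) and the standard library are available. Lean on these libraries where they do the work, as an engineer would, in place of code of your own. Each camera call takes 0.05 s, during which the arm holds its last target. There are 200 camera calls.

### The job

The polished stone tile lies propped on a timber bearer; turn it over onto the rubber-faced work board so that its ribbed back is up, without grasping or lifting anything and with the fingers kept off its polished face. Push it with the fingers until its low edge stands squarely against the board's front edge, tip it up on that edge and on over onto the board, then push it across the rubber until its far edge is flat against the wooden stop strip, and draw back. Leave the tools and jars beside the board where they are.

Things in the scene. Friction and masses are not known exactly. Their poses are not given: they have to be found in the camera images.
- work_board: Flat work board screwed to the bench, 205 mm (its x) by 220 mm (its y): 15 mm plywood with a 4 mm black rubber face, its top 19 mm above the bench. Origin: centre of its underside, on the bench. x points level from the open front edge (x = -102.5 mm) to the stop strip, z up. The wooden strip, 20 mm wide, runs along the whole far edge, its face at x = +82.5 mm, 10 mm above the rubber.
- board_edge (a point): middle of the top of the board's front edge (19 mm above the bench); axes as the board
- board_stop (a point): foot of the stop strip's face, at its middle, at the height of the rubber; axes as the board
- tile: Square pale stone tile 150 x 150 x 12 mm, about 0.55 kg: one face polished, the other with seven ribs 3 mm high (within the 12 mm) along its x. Origin: centre of the ribbed face; z points out of the polished face, x along the ribs from the high to the low edge. At the start z is up and x points roughly as the board's x; turned over, z is down and x points away from the strip.
- tile_face: The polished face, part of the tile; origin at its centre (12 mm along the tile's z from the tile's origin), axes as the tile. The fingers must not bear on it; the tile's edges and ribbed back may be touched.
- tile_low_edge (a point): Middle of the tile's low edge, on the ribbed face (75 mm along +x from its origin): the edge to set against the board and tip about. At the start it rests on the bench, its middle 18 to 33 mm in front of the board's front edge, up to 7 degrees out of square.
- tile_high_edge (a point): Middle of the opposite, raised edge, on the ribbed face (75 mm along -x from the origin). At the start it overhangs the bearer by about 43 mm, its underside 43 mm above the bench; about 20 mm and 32 mm once the tile has slid up to the board, if the bearer stays put. After turning, this edge goes against the stop strip.
- bearer: Loose strip of light timber, 30 mm (its x) by 190 mm (its y) by 22 mm high, lying across under the tile; at the start its near side is 70 mm from the tile's low edge. Origin: centre of its underside. It may be shifted, or end up anywhere on the bench.
- rubbing_stone: grey abrasive block 26 x 68 x 22 mm lying beside the board; origin centre of its underside; leave alone
- diamond_pad: round abrasive pad with small studs, 57 mm across and 10 mm high, lying beside the board; origin centre of its underside; leave alone
- chalk_jar: small jar with a dark lid, 44 mm across and 60 mm high; origin centre of its underside; leave alone
- mallet: stone-carver's mallet with ash handle, 68 x 199 x 68 mm, lying beyond the stop strip; leave alone
There are look-alikes about, which are no part of the job. What is meant by the tile is not yellow, and is the larger of those in its own colour.

How it is judged:
By the outcome, as a careful person would: the job done as asked, in the order asked, and still so for the second after the job is handed in, with the robot touching nothing.
It also fails if it takes over 61 s, if anything falls off the work surface, if the arm or the gripper's body presses on something with over 40 N, if the wrist force passes 120 N, or if a joint passes its speed limit or range.

## Working session

There is one attempt and no reset: what is moved stays moved. The work goes in short steps, Python scripts to look and compute and a tool call to move; the robot and the scene stay as the last step left them, time stands still between calls to the robot, and variables do not carry over. Pictures are saved under pics/ and viewed, about 8 in all and at most 12, crops included, and the job is handed in when it is done.

Besides the shell and the picture viewer there is one more tool, called after "Request:" as name(argument=value, ...) on one line, values as JSON. play_rows: Moves the arm, as the interface text tells. Shift numbers are shares of 0.03 m and turn numbers shares of 5 degrees, none past 1 either way. Its arguments: {"type":"object","properties":{"increments":{"type":"array"}},"required":["increments"]}

```bash
mkdir -p pics; ls; python3 - <<'E'
from bench import get_obs, vision
import cv2, numpy as np
a=vision.snapshot("top"); b=vision.snapshot("scene")
for n,s in (("top",a),("scene",b)):
    np.savez(f"pics/{n}0.npz",**s); print(n,s["mtx"].tolist(),np.round(s["extrinsics"],3).tolist())
    cv2.imwrite(f"pics/{n}0.png",cv2.resize(s["pixels"][:,:,::-1],(800,600)))
o=get_obs(); print({k:np.round(v,3).tolist() for k,v in o.items()})
E
```

```text
pics
top [[352.03165002107295, 0.0, 247.80311753051404], [0.0, 352.03165002107295, 194.17397156869126], [0.0, 0.0, 1.0]] [[-0.008, -0.998, 0.063, 0.511], [-1.0, 0.008, 0.002, -0.035], [-0.002, -0.063, -0.998, 1.148], [0.0, 0.0, 0.0, 1.0]]
scene [[349.5273613292244, 0.0, 257.6418646199218], [0.0, 349.5273613292244, 193.45300481731803], [0.0, 0.0, 1.0]] [[-0.879, -0.306, 0.366, 0.2], [-0.477, 0.542, -0.691, 0.654], [0.013, -0.782, -0.623, 0.686], [0.0, 0.0, 0.0, 1.0]]
{'time_s': 0.1, 'q': [1.168, 0.6, -0.003, 1.6, 0.002, 0.943, -0.08], 'joint_velocities': [0.001, -0.003, 0.001, -0.003, 0.001, 0.001, 0.0], 'joint_torque': [0.006, -76.655, 1.502, -25.293, -0.052, 0.014, 0.0], 'eef_pos': [0.232, -0.686, 0.218], 'eef_rot': [-3.054, 1.569, 1.985], 'contact_force': [-1.102, 0.308, -0.3], 'moment': [-0.02, -0.048, -0.02], 'finger_gap': 0.093}
```

View pics/top0.png

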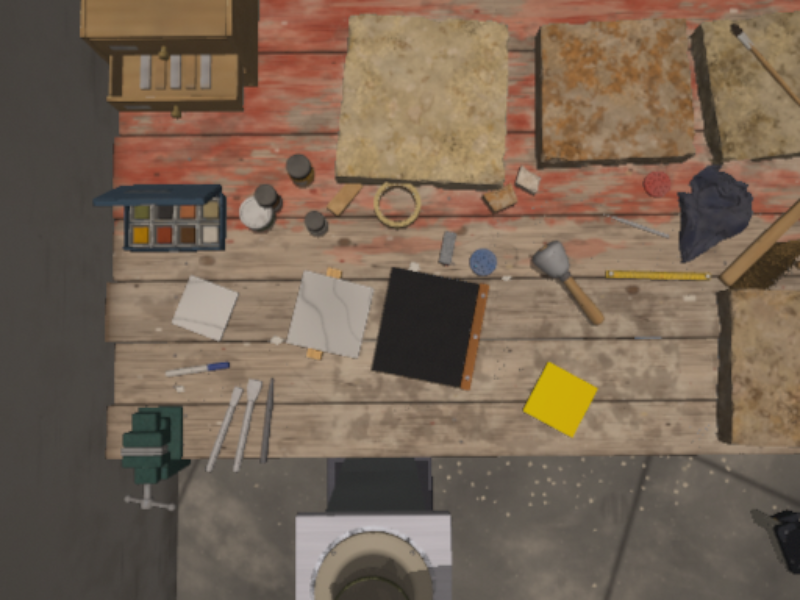

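View pics/scene0.png

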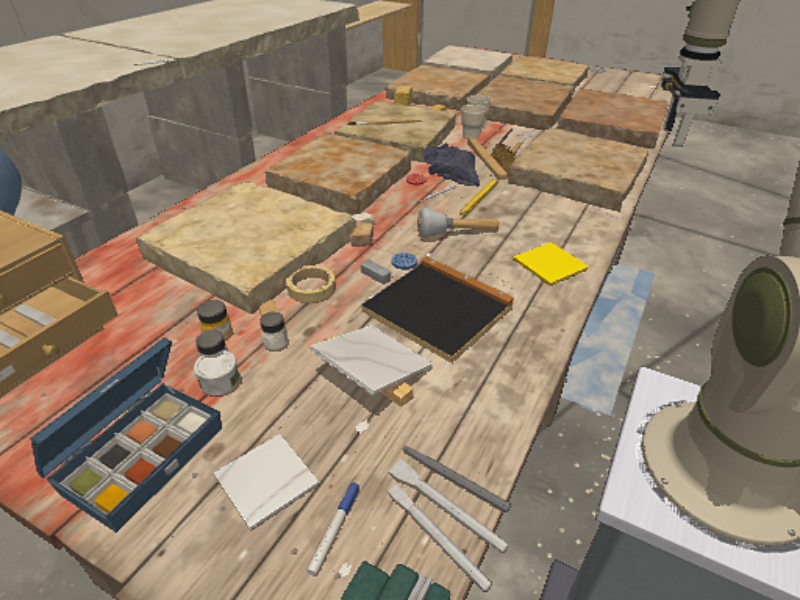

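The top view (800x600) shows these square tiles:
- A grey-white tile at (330,313), propped on the bearer, whose ends show at (333,272) and (314,353).
- A smaller white tile at (205,308), lying flat.
- A yellow tile at (560,398), which is ruled out.

The propped tile fits: it is pale, the larger of its colour, and its low edge faces the board at (425,327). The strip is at (475,336). I'll measure next and confirm in one crop.

```bash
cat > h.py <<'E'
import numpy as np, cv2
def cloud(s):
    d=s["range_z"]; v,u=np.indices(d.shape); K=s["mtx"]
    p=np.stack([(u-K[0,2])/K[0,0]*d,(v-K[1,2])/K[1,1]*d,d],-1)
    E=s["extrinsics"]; P=p@E[:3,:3].T+E[:3,3]; P[d==0]=np.nan; return P
def blob(m,uv):
    n,l=cv2.connectedComponents(m.astype(np.uint8)); return l==l[uv[1],uv[0]]
def quad(m):
    c=max(cv2.findContours(m.astype(np.uint8),0,1)[0],key=cv2.contourArea)
    return cv2.boxPoints(cv2.minAreaRect(c))
def ray(s,uv,z):  # pixels to plane z (array)
    K=s["mtx"];E=s["extrinsics"]; uv=np.atleast_2d(uv)
    d=np.c_[(uv[:,0]-K[0,2])/K[0,0],(uv[:,1]-K[1,2])/K[1,1],np.ones(len(uv))]@E[:3,:3].T
    return E[:3,3]+d*((z-E[2,3])/d[:,2])[:,None]
E
python3 - <<'E'
from h import *
s=dict(np.load("pics/top0.npz")); I=s["pixels"]; P=cloud(s); hsv=cv2.cvtColor(I,cv2.COLOR_RGB2HSV)
k=0.64
bm=blob(hsv[...,2]<45,(int(425*k),int(327*k)))
bm&=P[...,2]<.03
q=quad(bm); print("board px",q.round(1).tolist()); print(ray(s,q,.019*np.ones(4)).round(4).tolist(), np.nanmedian(P[bm][:,2]))
tm=blob((hsv[...,1]<40)&(hsv[...,2]>110)&(P[...,2]>.006),(int(330*k),int(313*k)))
c=cv2.approxPolyDP(cv2.convexHull(max(cv2.findContours(tm.astype(np.uint8),0,1)[0],key=cv2.contourArea)),6,True)[:,0]
print("tile px",c.tolist(),tm.sum())
pts=P[cv2.erode(tm.astype(np.uint8),np.ones((3,3)))>0]
A=np.c_[pts[:,:2],np.ones(len(pts))]; co=np.linalg.lstsq(A,pts[:,2],rcond=None)[0]; print("plane",co, np.std(A@co-pts[:,2]))
nz=np.r_[-co[:2],1]; nz/=np.linalg.norm(nz); print("normal",nz,"tilt",np.degrees(np.arccos(nz[2])))
q=quad(tm)
K=s["mtx"];E=s["extrinsics"]
for qq in (c,q):
    d=np.c_[(qq[:,0]-K[0,2])/K[0,0],(qq[:,1]-K[1,2])/K[1,1],np.ones(len(qq))]@E[:3,:3].T; o=E[:3,3]
    t=(co[2]+co[:2]@o[:2]-o[2])/(d[:,2]-d[:,:2]@co[:2]); X=o+d*t[:,None]
    print(X.round(4).tolist(), np.linalg.norm(np.diff(np.r_[X,X[:1]],axis=0),axis=1).round(3))
cv2.imwrite("pics/crop1.png",cv2.resize(I[150:270,90:330,::-1],(800,400),interpolation=cv2.INTER_CUBIC))
E
```

```text
board px [[238.10000610351562, 236.1999969482422], [250.60000610351562, 171.0], [306.29998779296875, 181.6999969482422], [293.70001220703125, 246.89999389648438]]
[[0.4486, -0.0005, 0.019], [0.6578, -0.0423, 0.019], [0.6217, -0.2212, 0.019], [0.4134, -0.1775, 0.019]] 0.0177401684983296
tile px [[195, 173], [238, 185], [228, 228], [183, 218]] 2154
plane [ 0.0743113   0.30601938 -0.03441419] 0.0021364107095612947
normal [-0.07087979 -0.29188817  0.95382249] tilt 17.479878779645578
[[0.6482, 0.132, 0.0541], [0.6133, -0.001, 0.0108], [0.4747, 0.032, 0.0106], [0.508, 0.1688, 0.055]] [0.144 0.143 0.148 0.145]
[[0.5059, 0.1693, 0.055], [0.6487, 0.1341, 0.0548], [0.6165, -0.005, 0.0099], [0.4685, 0.0328, 0.0104]] [0.147 0.15  0.153 0.148]
```

View pics/crop1.png

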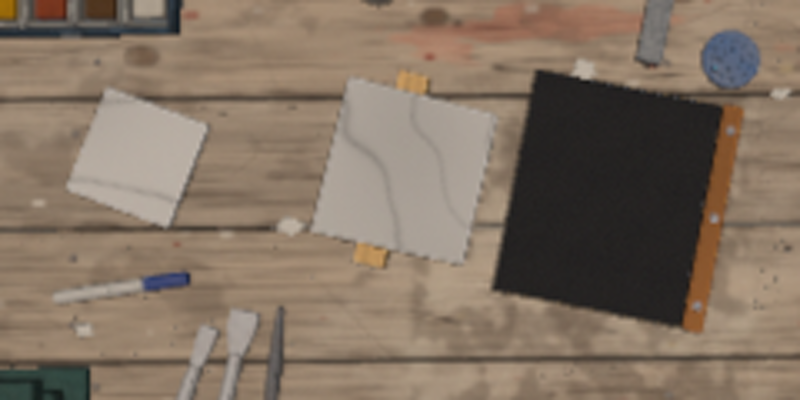

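The crop shows the big veined tile at crop (405,172), on the yellow bearer whose ends show at (413,82) and (372,256). The smaller look-alike lies flat at (137,160). Measured sides are about 148 mm at 17.5° tilt, so this is the tile. Its low edge is about 34 mm from the board and about 2.5° out of square. Next I'll work out the tool orientation and start moving.

```bash
cat >> h.py <<'E'
from scipy.spatial.transform import Rotation as Ro
ux=np.array([-.197,-.980,0]); ux/=np.linalg.norm(ux); v=np.array([-ux[1],ux[0],0])
F=np.array([.5535,-.020,0])
def target(alpha,sgn=1): # tool x = ux*cos(alpha)-z*sin(alpha); tool z = sgn*v
    x=ux*np.cos(np.radians(alpha))-np.array([0,0,np.sin(np.radians(alpha))]); z=sgn*v
    return Ro.from_matrix(np.c_[x,np.cross(z,x),z])
def cur(o): return Ro.from_euler("xyz",o["eef_rot"])
def togo(o,alpha,sgn): return np.degrees((target(alpha,sgn)*cur(o).inv()).as_rotvec())/5
def bd(p): d=np.asarray(p)-F; return np.array([d@ux,d@v,d[2]])*1000
E
python3 - <<'E'
from h import *
from bench import get_obs
o=get_obs(); print(cur(o).as_matrix().round(3))
for s in (1,-1): print(togo(o,90,s).round(2), togo(o,45,s).round(2))
E
```

```text
[[-0.001  0.947  0.32 ]
 [ 0.001  0.32  -0.947]
 [-1.    -0.    -0.001]]
[-1.000e-02 -1.000e-02  1.199e+01] [-7.07  6.2  11.35]
[-2.000e-02  1.000e-02 -2.401e+01] [ -7.14  -8.09 -22.56]
```

Request:
play_rows(increments=[[0.9,1,0,0,0,0.4,1],[0.9,1,0,0,0,0.4,1],[0.9,1,0,0,0,0.4,1],[0.9,1,0,0,0,0.4,1],[0.9,1,0,0,0,0.4,1]])

```text
time_s: 0.52
eef_pos: [0.3678, -0.5352, 0.2183]
eef_rot: [-3.004, 1.57, 2.21]
contact_force: [1.1, 0.0, 0.1]
finger_gap: 0.0933
```

Request:
play_rows(increments=[[0.8,1,0,0,0,0.5,1],[0.8,1,0,0,0,0.5,1],[0.8,1,0,0,0,0.5,1],[0.8,1,0,0,0,0.5,1],[0.8,1,0,0,0,0.5,1]])

```text
time_s: 0.93
eef_pos: [0.4877, -0.3852, 0.2184]
eef_rot: [-2.666, 1.57, 2.767]
contact_force: [0.4, 0.8, -0.2]
finger_gap: 0.0931
```

Request:
play_rows(increments=[[0.4,1,0,0,0,0.5,1],[0.4,1,0,0,0,0.5,1],[0.4,1,0,0,0,0.5,1],[0.4,1,0,0,0,0.5,1],[0.4,1,0,0,0,0.5,1]])

```text
time_s: 1.35
eef_pos: [0.5472, -0.2353, 0.2184]
eef_rot: [-2.651, 1.57, 3.0]
contact_force: [0.8, 0.2, 0.6]
finger_gap: 0.0931
```

Request:
play_rows(increments=[[0.3,1,0,0,0,0.5,1],[0.3,1,0,0,0,0.5,1],[0.3,1,0,0,0,0.5,1],[0.2,1,0,0,0,0.5,1],[0.2,1,0,0,0,0.5,1]])

```text
time_s: 1.77
eef_pos: [0.5861, -0.0853, 0.2183]
eef_rot: [-2.728, 1.57, 3.141]
contact_force: [0.8, 0.8, -0.1]
finger_gap: 0.093
```

Request:
play_rows(increments=[[0,1,0,0,0,0.5,1],[0,1,0,0,0,0.5,1],[0,1,0,0,0,0.5,1],[0,1,0,0,0,0.5,1],[0,1,0,0,0,0.5,1]])

```text
time_s: 2.18
eef_pos: [0.5857, 0.0645, 0.2184]
eef_rot: [-2.635, 1.57, -2.831]
contact_force: [0.2, -0.6, -0.3]
finger_gap: 0.0928
```

```bash
python3 - <<'E'
from h import *
from bench import get_obs
o=get_obs(); print(o["time_s"],o["q"],o["eef_pos"],bd(o["eef_pos"]),togo(o,90,1).round(2))
E
```

```text
2.1833 [ 0.03579248  0.45607002 -0.34280401  1.90260181  0.20445084  0.81721484
 -0.61099362] [0.58566821 0.0644901  0.21838707] [-89.17271379  14.88617947 218.38706824] [ 0.   -0.01 -0.03]
```

Request:
play_rows(increments=[[-0.02,0.86,0,0,0,0,1],[-0.02,0.86,0,0,0,0,1],[-0.02,0.86,0,0,0,0,1],[-0.02,0.86,0,0,0,0,1],[0,0.86,-0.5,0,0,0,1]])

```text
time_s: 2.6
eef_pos: [0.5846, 0.1939, 0.2055]
eef_rot: [0.531, 1.567, 0.334]
contact_force: [0.5, -0.1, -0.2]
finger_gap: 0.0928
```

Request:
play_rows(increments=[[0,0,-1,0,0,0,1],[0,0,-1,0,0,0,1],[0,0,-1,0,0,0,1],[0,0,-1,0,0,0,1],[0,0,-1,0,0,0,1]])

```text
time_s: 3.02
eef_pos: [0.5834, 0.192, 0.0521]
eef_rot: [-2.586, 1.571, -2.783]
contact_force: [1.0, 0.2, -0.5]
finger_gap: 0.0929
```

```bash
python3 - <<'E'
from h import *
from bench import get_obs, vision
o=get_obs(); print(o["eef_pos"],bd(o["eef_pos"]),o["contact_force"])
s=vision.snapshot("scene"); cv2.imwrite("pics/a.png",cv2.resize(s["pixels"][150:270,130:320,::-1],(800,505),interpolation=cv2.INTER_CUBIC))
E
```

```text
[0.58336467 0.1920428  0.05209297] [-213.7698436   -12.51000251   52.09297126] [ 1.0173933   0.15480272 -0.52101649]
```

View pics/a.png

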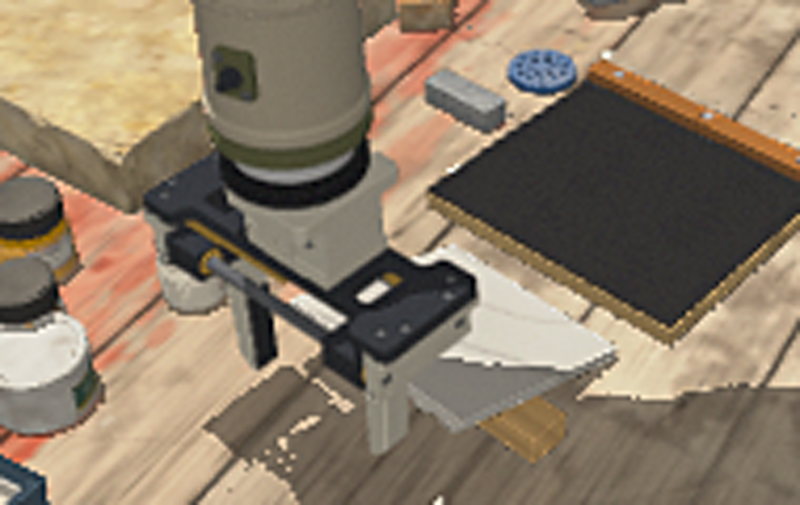

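The fingers stand just behind the tile's raised edge, clear of the jar, the polished face and the bearer. I'll lower them and push along the board's x axis.

Request:
play_rows(increments=[[0,0,-0.5,0,0,0,1],[0,0,-0.5,0,0,0,1],[-0.06,-0.3,0,0,0,0,1],[-0.06,-0.3,0,0,0,0,1],[-0.06,-0.3,0,0,0,0,1]])

```text
time_s: 3.48
eef_pos: [0.5783, 0.164, 0.0245]
eef_rot: [-0.407, 1.57, -0.605]
contact_force: [-1.7, 4.4, -0.2]
finger_gap: 0.0931
```

Request:
play_rows(increments=[[-0.04,-0.2,0,0,0,0,1],[-0.04,-0.2,0,0,0,0,1],[-0.04,-0.2,0,0,0,0,1],[-0.04,-0.2,0,0,0,0,1],[0,0,0,0,0,0,1]])

```text
time_s: 3.9
eef_pos: [0.5733, 0.1393, 0.0239]
eef_rot: [-1.366, 1.57, -1.565]
contact_force: [-0.2, -0.4, 0.2]
finger_gap: 0.0929
```

```bash
cat > st.py <<'E'
from h import *
from bench import get_obs
o=get_obs(); F3=o["contact_force"]; print(round(o["time_s"],2),np.round(o["eef_pos"],4),"bd",bd(o["eef_pos"]).round(1),"Fx,v,z",np.round([F3@ux,F3@v,F3[2]],1),"rot90",togo(o,90,1).round(2),"q",np.round(o["q"],2))
E
python3 st.py
```

```text
3.9 [0.5733 0.1393 0.0239] bd [-160.1  -11.9   23.9] Fx,v,z [ 0.4 -0.1  0.2] rot90 [0.01 0.   0.01] q [-0.18  0.72 -0.23  2.04  0.37  0.42 -0.9 ]
```

Request:
play_rows(increments=[[-0.02,-0.1,0,0,0,0,1],[-0.02,-0.1,0,0,0,0,1]])

```text
time_s: 4.07
eef_pos: [0.573, 0.1365, 0.0239]
eef_rot: [1.097, 1.568, 0.899]
contact_force: [1.6, 9.5, 0.4]
finger_gap: 0.0929
```

Request:
play_rows(increments=[[-0.02,-0.1,0,0,0,0,1],[0,0,0,0,0,0,1]])

```text
time_s: 4.23
eef_pos: [0.5732, 0.1364, 0.0243]
eef_rot: [1.185, 1.563, 0.988]
contact_force: [1.5, 10.5, -0.8]
finger_gap: 0.0931
```

```bash
python3 st.py; python3 - <<'E'
from h import *
from bench import vision
s=vision.snapshot("top"); np.savez("pics/t1.npz",**s); s2=vision.snapshot("scene")
a=cv2.resize(s["pixels"][150:260,160:320,::-1],(780,536),interpolation=cv2.INTER_CUBIC)[:,:]
a=cv2.resize(a,(400,275));b=cv2.resize(s2["pixels"][170:260,190:320,::-1],(400,275),interpolation=cv2.INTER_CUBIC)
cv2.imwrite("pics/b.png",np.hstack([a,b]))
E
```

```text
4.23 [0.5732 0.1364 0.0243] bd [-157.2  -11.5   24.3] Fx,v,z [-10.6  -0.6  -0.8] rot90 [-0.07  0.05 -0.02] q [-0.17  0.72 -0.23  2.04  0.37  0.41 -0.89]
```

View pics/b.png

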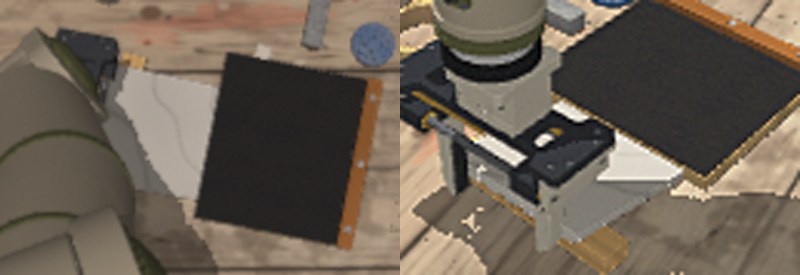

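The tile is pressed flat against the board: the push is blocked with a steady 10 N, and the low edge meets the rubber's front all along. I'll back off and tilt the tool so the fingers can go under the high edge.

Request:
play_rows(increments=[[0.1,0.5,0,0,0,0,1],[0.2,0.98,0.3,-0.49,0.1,0,1],[0.2,0.98,0.3,-0.98,0.197,0,1],[0,0,0.3,-0.98,0.197,0,1],[0,0,0,-0.98,0.197,0,1]])

```text
time_s: 4.75
eef_pos: [0.5875, 0.2095, 0.0528]
eef_rot: [-1.562, 1.264, -1.758]
contact_force: [-0.3, 0.4, -0.0]
finger_gap: 0.0929
```

```bash
python3 st.py
```

```text
4.75 [0.5875 0.2095 0.0528] bd [-231.7  -11.9   52.8] Fx,v,z [-0.3 -0.4 -0. ] rot90 [ 3.45 -0.66 -0.03] q [-0.5   0.76 -0.09  1.82  0.39  0.82 -1.07]
```

Request:
play_rows(increments=[[0,0,0,-0.98,0.197,0,1],[0,0,0,-0.98,0.197,0,1],[0,0,0,-0.98,0.197,0,1],[0,0,0,-0.98,0.197,0,1],[0,0,0,-0.98,0.197,0,1]])

```text
time_s: 5.17
eef_pos: [0.5866, 0.2072, 0.0511]
eef_rot: [-1.57, 0.825, -1.767]
contact_force: [-0.4, 0.9, 0.3]
finger_gap: 0.093
```

Request:
play_rows(increments=[[-0.1,-0.5,-0.4,-0.98,0.197,0,1],[-0.1,-0.5,-0.5,-0.98,0.197,0,1],[-0.1,-0.5,-0.5,-0.49,0.1,0,1],[0,0,0,0,0,0,1]])

```text
time_s: 5.5
eef_pos: [0.5764, 0.1608, 0.007]
eef_rot: [-1.574, 0.602, -1.767]
contact_force: [-1.5, -1.9, 3.7]
finger_gap: 0.0929
```

```bash
python3 st.py; python3 - <<'E'
from h import *
from bench import vision,get_obs
print(togo(get_obs(),35,1).round(2))
s=vision.snapshot("top"); np.savez("pics/t2.npz",**s); s2=vision.snapshot("scene");np.savez("pics/s2.npz",**s2)
a=cv2.resize(s["pixels"][140:260,140:300,::-1],(400,300),interpolation=cv2.INTER_CUBIC);b=cv2.resize(s2["pixels"][150:270,140:300,::-1],(400,300),interpolation=cv2.INTER_CUBIC)
cv2.imwrite("pics/c.png",np.hstack([a,b]))
E
```

```text
5.5 [0.5764 0.1608 0.007 ] bd [-181.7  -13.1    7. ] Fx,v,z [ 2.2 -1.1  3.7] rot90 [10.88 -2.19 -0.05] q [-0.74  1.07  0.1   1.62  0.51  1.3  -1.21]
[ 0.1  -0.05 -0.04]
```

View pics/c.png

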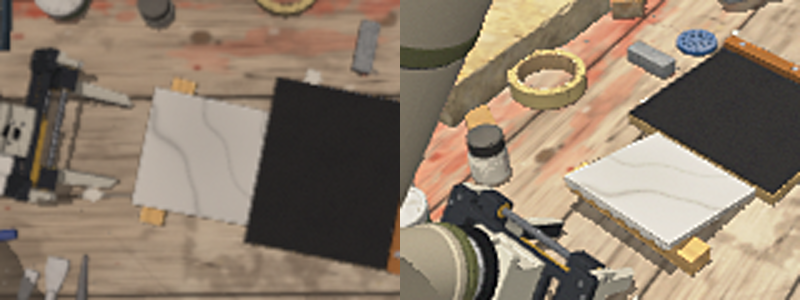

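The tile now stands square against the board edge. The bearer's ends show at (183,88) and (152,215), leaving the high edge overhanging by about 20 mm, and the fingers lie low behind it. I'll move them under the edge.

Request:
play_rows(increments=[[0,0,0.1,0,0,0,1],[-0.09,-0.45,0,0,0,0,1],[-0.09,-0.45,0,0,0,0,1],[-0.09,-0.45,0,0,0,0,1],[0,0,0,0,0,0,1]])

```text
time_s: 6.02
eef_pos: [0.5693, 0.1182, 0.0126]
eef_rot: [-1.571, 0.61, -1.771]
contact_force: [-0.2, -0.3, 0.0]
finger_gap: 0.0928
```

```bash
python3 st.py
```

```text
6.02 [0.5693 0.1182 0.0126] bd [-138.6  -11.8   12.6] Fx,v,z [ 0.4 -0.1  0. ] rot90 [10.79 -2.18  0.02] q [-0.7   1.04  0.11  1.7   0.54  1.23 -1.22]
```

Request:
play_rows(increments=[[0,0,0.2,0,0,0,1],[-0.01,-0.05,0.23,0,0,0,1],[-0.01,-0.06,0.24,0,0,0,1],[-0.01,-0.07,0.24,0,0,0,1],[-0.01,-0.08,0.24,0,0,0,1]])

```text
time_s: 6.43
eef_pos: [0.5684, 0.1136, 0.0468]
eef_rot: [-1.571, 0.613, -1.769]
contact_force: [0.4, 1.1, -1.4]
finger_gap: 0.0934
```

```bash
python3 st.py; python3 - <<'E'
from h import *
from bench import vision
s2=vision.snapshot("scene")
cv2.imwrite("pics/d.png",cv2.resize(s2["pixels"][140:270,150:310,::-1],(640,520),interpolation=cv2.INTER_CUBIC))
E
```

```text
6.43 [0.5684 0.1136 0.0468] bd [-133.9  -11.7   46.8] Fx,v,z [-1.2  0.1 -1.4] rot90 [ 1.076e+01 -2.160e+00 -1.000e-02] q [-0.7   0.99  0.12  1.71  0.54  1.26 -1.19]
```

View pics/d.png

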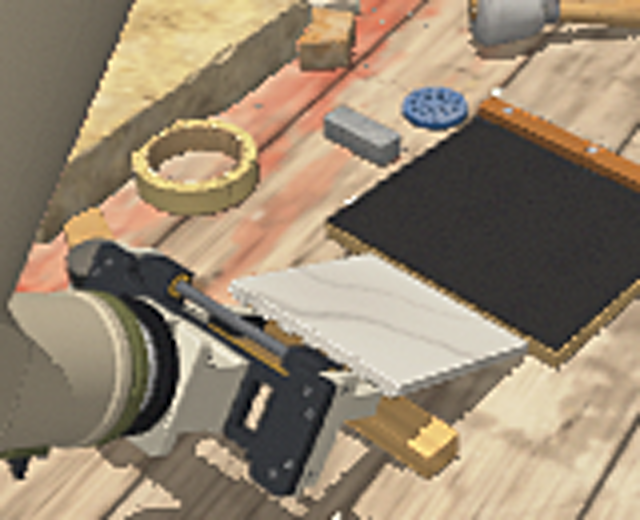

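The tile is lifting off the bearer on the fingers, with its low edge still at the board and the tape and jar clear. I'll carry on along the arc.

Request:
play_rows(increments=[[-0.024,-0.12,0.19,0,0,0,1],[-0.024,-0.12,0.19,0,0,0,1],[-0.024,-0.12,0.19,0,0,0,1],[-0.024,-0.12,0.19,0,0,0,1],[-0.035,-0.17,0.21,0,0,0,1]])

```text
time_s: 6.9
eef_pos: [0.5644, 0.0929, 0.0757]
eef_rot: [-1.572, 0.611, -1.769]
contact_force: [-0.0, 3.6, -1.0]
finger_gap: 0.093
```

Request:
play_rows(increments=[[-0.035,-0.17,0.21,0,0,0,1],[-0.035,-0.17,0.21,0,0,0,1],[-0.035,-0.18,0.21,0,0,0,1],[-0.045,-0.22,0.16,0,0,0,1],[-0.045,-0.22,0.15,0,0,0,1]])

```text
time_s: 7.32
eef_pos: [0.5584, 0.0634, 0.1042]
eef_rot: [-1.572, 0.611, -1.77]
contact_force: [-0.1, 1.8, 0.5]
finger_gap: 0.0931
```

```bash
python3 st.py; python3 - <<'E'
from h import *
from bench import vision
s2=vision.snapshot("scene")
cv2.imwrite("pics/e.png",cv2.resize(s2["pixels"][120:270,140:320,::-1],(640,533),interpolation=cv2.INTER_CUBIC))
E
```

```text
7.32 [0.5584 0.0634 0.1042] bd [-82.7 -11.7 104.2] Fx,v,z [-1.7 -0.4  0.5] rot90 [10.78 -2.18 -0.  ] q [-0.67  0.89  0.14  1.8   0.58  1.25 -1.16]
```

View pics/e.png

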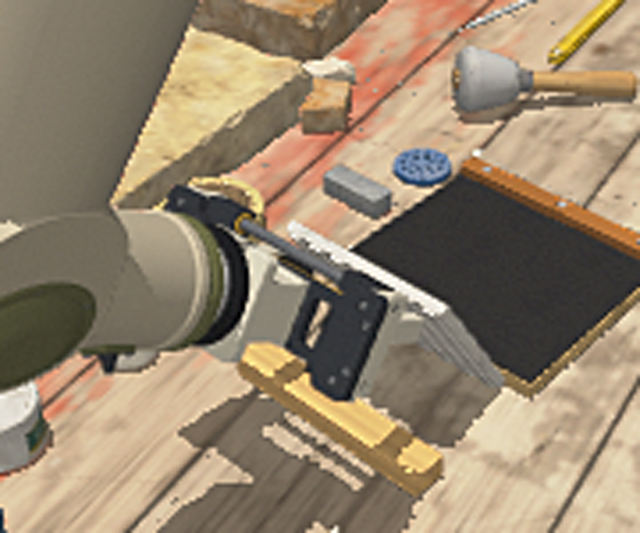

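The tile is up at about 55–60°, fingers on its ribbed back and low edge in the board corner. I'll continue through the vertical.

Request:
play_rows(increments=[[-0.04,-0.2,0.15,0,0,0,1],[-0.04,-0.2,0.15,0,0,0,1],[-0.04,-0.21,0.08,0,0,0,1],[-0.04,-0.21,0.08,0,0,0,1],[-0.04,-0.21,0.07,0,0,0,1]])

```text
time_s: 7.78
eef_pos: [0.5523, 0.0326, 0.1197]
eef_rot: [-1.572, 0.611, -1.77]
contact_force: [-0.2, 0.6, -0.9]
finger_gap: 0.0928
```

Request:
play_rows(increments=[[-0.04,-0.21,0.06,0,0,0,1],[-0.04,-0.21,0.05,0,0,0,1],[-0.04,-0.19,0.02,0,0,0,1],[-0.03,-0.15,0.02,0,0,0,1],[-0.03,-0.15,0,0,0,0,1]])

```text
time_s: 8.2
eef_pos: [0.5471, 0.0055, 0.1239]
eef_rot: [-1.572, 0.611, -1.77]
contact_force: [0.2, 0.5, -0.2]
finger_gap: 0.0931
```

```bash
python3 st.py
```

```text
8.2 [0.5471 0.0055 0.1239] bd [-23.8 -11.3 123.9] Fx,v,z [-0.5  0.1 -0.2] rot90 [10.78 -2.17 -0.  ] q [-0.62  0.84  0.16  1.89  0.63  1.19 -1.15]
```

Request:
play_rows(increments=[[-0.026,-0.13,0,0,0,0,1],[-0.026,-0.13,0,0,0,0,1],[-0.026,-0.13,0,0,0,0,1],[-0.026,-0.13,0,0,0,0,1],[-0.026,-0.13,0,0,0,0,1]])

```text
time_s: 8.62
eef_pos: [0.5432, -0.0137, 0.1238]
eef_rot: [-1.572, 0.611, -1.769]
contact_force: [-0.1, 0.1, 0.1]
finger_gap: 0.0931
```

Request:
play_rows(increments=[[-0.026,-0.13,0,0,0,0,1],[-0.026,-0.13,0,0,0,0,1],[-0.026,-0.13,0,0,0,0,1],[-0.026,-0.13,0,0,0,0,1],[-0.026,-0.13,0,0,0,0,1]])

```text
time_s: 9.03
eef_pos: [0.5393, -0.0333, 0.1238]
eef_rot: [-1.572, 0.611, -1.769]
contact_force: [-0.0, 0.3, -0.5]
finger_gap: 0.0927
```

```bash
python3 st.py;  python3 - <<'E'
from h import *
from bench import vision
s2=vision.snapshot("scene")
cv2.imwrite("pics/f.png",cv2.resize(s2["pixels"][120:270,140:320,::-1],(640,533),interpolation=cv2.INTER_CUBIC))
E
```

```text
9.03 [ 0.5393 -0.0333  0.1238] bd [ 15.8 -11.3 123.8] Fx,v,z [-0.2 -0.1 -0.5] rot90 [ 1.078e+01 -2.170e+00 -1.000e-02] q [-0.59  0.82  0.18  1.95  0.67  1.14 -1.16]
```

View pics/f.png

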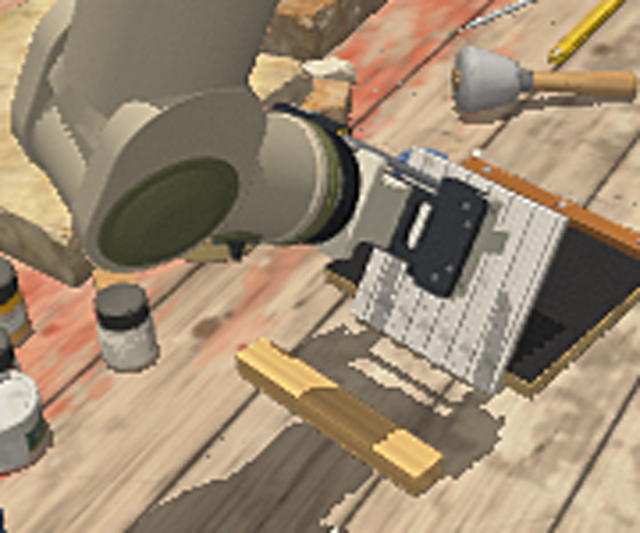

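The tile, ribs toward us, is past vertical and going over onto the board. I'll wait for it to settle while backing the fingers up and away.

Request:
play_rows(increments=[[0,0,0,0,0,0,1],[0,0,0,0,0,0,1],[0,0,0,0,0,0,1],[0,0,0,0,0,0,1],[0,0,0,0,0,0,1]])

```text
time_s: 9.5
eef_pos: [0.5394, -0.0326, 0.1238]
eef_rot: [-1.572, 0.611, -1.769]
contact_force: [0.5, 0.4, 0.2]
finger_gap: 0.0931
```

```bash
python3 st.py;  python3 - <<'E'
from h import *
from bench import vision
s=vision.snapshot("top"); np.savez("pics/t3.npz",**s)
s2=vision.snapshot("scene")
a=cv2.resize(s["pixels"][140:260,140:320,::-1],(400,267),interpolation=cv2.INTER_CUBIC);b=cv2.resize(s2["pixels"][140:260,140:320,::-1],(400,267),interpolation=cv2.INTER_CUBIC)
cv2.imwrite("pics/g.png",np.hstack([a,b]))
P=cloud(s)
for p in ((0.5,-.1),(.52,-.05),(.55,-.12),(.5,0.)):
    d=np.hypot(P[...,0]-p[0],P[...,1]-p[1]); i=np.nanargmin(d); print(p,P.reshape(-1,3)[i].round(3),s["pixels"].reshape(-1,3)[i])
E
```

```text
9.5 [ 0.5394 -0.0326  0.1238] bd [ 15.2 -11.3 123.8] Fx,v,z [-0.5  0.4  0.2] rot90 [ 1.078e+01 -2.170e+00 -1.000e-02] q [-0.59  0.83  0.18  1.95  0.67  1.14 -1.16]
(0.5, -0.1) [ 0.5   -0.099  0.029] [201 189 178]
(0.52, -0.05) [ 0.519 -0.049  0.029] [190 179 169]
(0.55, -0.12) [ 0.55  -0.119  0.025] [186 177 168]
(0.5, 0.0) [ 0.5   -0.001  0.032] [174 164 156]
```

View pics/g.png

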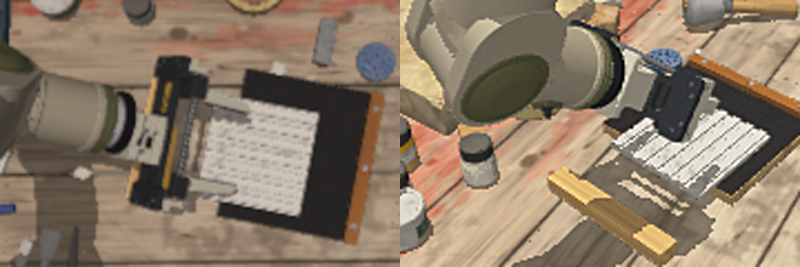

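The tile lies ribs-up on the board, with its near edge at about (212,150) slightly overhanging the front. I'll back off, stand the fingers upright and lower them behind that edge.

Request:
play_rows(increments=[[0.11,0.55,0,0,0,0,1],[0.11,0.55,0,0.98,-0.197,0,1],[0.11,0.55,0,0.98,-0.197,0,1],[0.11,0.55,0,0.98,-0.197,0,1],[0.11,0.55,0,0.98,-0.197,0,1]])

```text
time_s: 10.02
eef_pos: [0.5565, 0.0523, 0.124]
eef_rot: [-1.571, 0.965, -1.767]
contact_force: [-0.1, -0.4, -0.1]
finger_gap: 0.0932
```

Request:
play_rows(increments=[[0,0,0,0.98,-0.197,0,1],[0,0,0,0.98,-0.197,0,1],[0,0,0,0.98,-0.197,0,1],[0,0,0,0.98,-0.197,0,1],[0,0,0,0.98,-0.197,0,1]])

```text
time_s: 10.43
eef_pos: [0.5566, 0.0511, 0.1247]
eef_rot: [-1.562, 1.401, -1.759]
contact_force: [-0.5, -0.4, -0.2]
finger_gap: 0.0929
```

```bash
python3 st.py;  cat > tile.py <<'E'
from h import *
from bench import vision
s=vision.snapshot("top"); I=s["pixels"]; P=cloud(s); hsv=cv2.cvtColor(I,cv2.COLOR_RGB2HSV)
B=np.stack([(P-F)@ux,(P-F)@v,P[...,2]],-1)*1000
m=(hsv[...,1]<45)&(hsv[...,2]>110)&(B[...,2]>22)&(B[...,2]<42)&(B[...,0]>-40)&(B[...,0]<190)&(abs(B[...,1])<110)
n,l,st,_=cv2.connectedComponentsWithStats(m.astype(np.uint8)); m=l==1+np.argmax(st[1:,4])
c=max(cv2.findContours(m.astype(np.uint8),0,1)[0],key=cv2.contourArea); r=cv2.boxPoints(cv2.minAreaRect(c))
for q in ray(s,r,.030*np.ones(4)): print("tile corner bd",bd(q).round(1))
om=(abs(hsv[...,0].astype(int)-11)<6)&(hsv[...,1]>120)&(B[...,0]>150)&(B[...,0]<230)&(abs(B[...,1])<120)
print("strip x range",np.nanpercentile(B[om][:,0],[2,98]).round(1), "tile z",np.nanpercentile(B[m][:,2],[5,50,95]).round(1))
for sg in (-1,1): # far/near edge by |v| thirds
    k=m&(B[...,1]*sg>15); print("side",sg,"x range",np.nanpercentile(B[k][:,0],[1,99]).round(1))
E
python3 tile.py
```

```text
10.43 [0.5566 0.0511 0.1247] bd [-70.3 -10.9 124.7] Fx,v,z [ 0.5 -0.4 -0.2] rot90 [ 1.91 -0.37 -0.02] q [-0.2   0.56 -0.13  2.02  0.35  0.68 -0.79]
tile corner bd [-35.7 -86.1  30. ]
tile corner bd [-35.1  62.8  30. ]
tile corner bd [114.3  61.7  30. ]
tile corner bd [112.5 -86.9  30. ]
strip x range [183.  202.5] tile z [24.  28.4 32.6]
side -1 x range [-33.8 111.7]
side 1 x range [-33.7 112.7]
```

Request:
play_rows(increments=[[-0.03,-0.13,0,0.96,-0.19,0,1],[-0.03,-0.13,0,0.95,-0.18,0,1],[0,0,-0.9,0,0,0,1],[0,0,-0.9,0,0,0,1],[0,0,-0.9,0,0,0,1]])

```text
time_s: 10.9
eef_pos: [0.5549, 0.0413, 0.0424]
eef_rot: [-1.659, 1.566, -1.859]
contact_force: [0.1, -0.6, 0.2]
finger_gap: 0.0931
```

Request:
play_rows(increments=[[0,0,-0.6,0,0,0,1],[0,0,0,0,0,0,1]])

```text
time_s: 11.07
eef_pos: [0.5525, 0.0426, 0.0216]
eef_rot: [-2.323, 1.561, -2.519]
contact_force: [-0.4, -1.4, 0.5]
finger_gap: 0.0931
```

```bash
python3 st.py
```

```text
11.07 [0.5525 0.0426 0.0216] bd [-61.2 -13.3  21.6] Fx,v,z [ 1.5 -0.1  0.5] rot90 [ 0.07 -0.09 -0.02] q [-0.07  0.7  -0.16  2.12  0.31  0.36 -0.69]
```

Raise 3 mm so the tips clear the rubber, then push.

Request:
play_rows(increments=[[0,0,0.1,0,0,0,1],[-0.04,-0.2,0,0,0,0,1],[-0.04,-0.2,0,0,0,0,1],[-0.04,-0.2,0,0,0,0,1],[-0.04,-0.2,0,0,0,0,1]])

```text
time_s: 11.48
eef_pos: [0.5498, 0.0177, 0.029]
eef_rot: [-1.44, 1.567, -1.638]
contact_force: [-0.5, 4.7, 1.7]
finger_gap: 0.0927
```

Request:
play_rows(increments=[[-0.04,-0.2,0,0,0,0,1],[-0.04,-0.2,0,0,0,0,1],[-0.04,-0.2,0,0,0,0,1],[-0.04,-0.2,0,0,0,0,1],[-0.04,-0.2,0,0,0,0,1]])

```text
time_s: 11.9
eef_pos: [0.5444, -0.0116, 0.0287]
eef_rot: [-1.144, 1.568, -1.341]
contact_force: [1.8, 5.9, 4.0]
finger_gap: 0.0928
```

```bash
python3 st.py; python3 tile.py
```

```text
11.9 [ 0.5444 -0.0116  0.0287] bd [ -6.4 -10.6  28.7] Fx,v,z [-6.1  0.6  4. ] rot90 [ 0.03  0.01 -0.02] q [ 0.03  0.68 -0.17  2.14  0.34  0.34 -0.62]
tile corner bd [ 37.3 -83.2  30. ]
tile corner bd [33.7 63.3 30. ]
tile corner bd [146.7  66.1  30. ]
tile corner bd [149.4 -80.3  30. ]
strip x range [182.8 202.2] tile z [24.  28.5 32.7]
side -1 x range [ 89.2 148.4]
side 1 x range [ 40.5 146.2]
```

The tips ride high at z = 29 mm. I'll ease back, lower them to about 24 mm and push on.

Request:
play_rows(increments=[[0.04,0.2,0,0,0,0,1],[0,0,-0.17,0,0,0,1],[0,0,0,0,0,0,1]])

```text
time_s: 12.2
eef_pos: [0.544, -0.0061, 0.0221]
eef_rot: [-1.992, 1.565, -2.19]
contact_force: [0.8, 0.1, -0.6]
finger_gap: 0.0928
```

```bash
python3 st.py
```

```text
12.2 [ 0.544  -0.0061  0.0221] bd [-11.8 -12.   22.1] Fx,v,z [-0.3  0.7 -0.6] rot90 [ 0.05 -0.04 -0.01] q [ 0.02  0.69 -0.16  2.14  0.34  0.34 -0.63]
```

Request:
play_rows(increments=[[-0.04,-0.2,0,0,0,0,1],[-0.04,-0.2,0,0,0,0,1],[-0.04,-0.2,0,0,0,0,1],[-0.04,-0.2,0,0,0,0,1],[-0.04,-0.2,0,0,0,0,1]])

```text
time_s: 12.62
eef_pos: [0.5382, -0.037, 0.0226]
eef_rot: [-1.9, 1.566, -2.098]
contact_force: [-0.1, 3.0, -2.4]
finger_gap: 0.0931
```

Request:
play_rows(increments=[[-0.02,-0.1,0,0,0,0,1],[-0.02,-0.1,0,0,0,0,1],[-0.02,-0.1,0,0,0,0,1]])

```text
time_s: 12.87
eef_pos: [0.538, -0.0433, 0.0229]
eef_rot: [-0.979, 1.569, -1.177]
contact_force: [1.5, 17.4, -1.8]
finger_gap: 0.093
```

```bash
python3 st.py; python3 tile.py
```

```text
12.87 [ 0.538  -0.0433  0.0229] bd [ 26.  -10.6  22.9] Fx,v,z [-17.4  -1.9  -1.8] rot90 [ 0.02  0.01 -0.01] q [ 0.09  0.69 -0.17  2.16  0.35  0.32 -0.58]
tile corner bd [ 81.3 -47.8  30. ]
tile corner bd [82.5 65.7 30. ]
tile corner bd [183.5  64.9  30. ]
tile corner bd [181.7 -48.4  30. ]
strip x range [184.4 202.6] tile z [23.8 28.2 32.1]
side -1 x range [143.3 182.1]
side 1 x range [ 87.  181.4]
```

It is blocked at 17 N with the far edge at the strip. I'll give a short firm hold for squareness, then draw back and up.

Request:
play_rows(increments=[[-0.02,-0.1,0,0,0,0,1],[0,0,0,0,0,0,1],[0,0,0,0,0,0,1]])

```text
time_s: 13.17
eef_pos: [0.5379, -0.0433, 0.023]
eef_rot: [0.874, 1.569, 0.678]
contact_force: [2.9, 17.7, -2.2]
finger_gap: 0.0932
```

Request:
play_rows(increments=[[0.04,0.2,0,0,0,0,1],[0.1,0.5,0,0,0,0,1],[0.1,0.5,0.3,0,0,0,1],[0.1,0.5,1,0,0,0,1],[0.2,1,1,0,0,0,1]])

```text
time_s: 13.58
eef_pos: [0.5506, 0.0301, 0.0914]
eef_rot: [-2.118, 1.562, -2.319]
contact_force: [0.6, -0.3, 0.3]
finger_gap: 0.093
```

Request:
play_rows(increments=[[0,1,1,0,0,0,1],[0,1,1,0,0,0,1],[0,1,1,0,0,0,1],[0,1,0.5,0,0,0,1],[0,0,0,0,0,0,1]])

```text
time_s: 14.0
eef_pos: [0.5531, 0.1583, 0.1992]
eef_rot: [0.425, 1.566, 0.235]
contact_force: [0.4, 0.1, 0.0]
finger_gap: 0.093
```

```bash
python3 st.py; python3 tile.py; python3 - <<'E'
from h import *
from bench import vision
s=vision.snapshot("top"); s2=vision.snapshot("scene")
a=cv2.resize(s["pixels"][140:260,160:340,::-1],(400,267),interpolation=cv2.INTER_CUBIC);b=cv2.resize(s2["pixels"][140:260,160:340,::-1],(400,267),interpolation=cv2.INTER_CUBIC)
cv2.imwrite("pics/h.png",np.hstack([a,b]))
E
```

```text
14.0 [0.5531 0.1583 0.1992] bd [-174.8  -35.5  199.2] Fx,v,z [-0.2  0.4  0. ] rot90 [-0.01  0.05 -0.09] q [-0.17  0.46 -0.29  1.96  0.19  0.75 -0.76]
tile corner bd [ 32.6 -84.   30. ]
tile corner bd [33.7 64.2 30. ]
tile corner bd [183.5  63.   30. ]
tile corner bd [181.1 -84.8  30. ]
strip x range [183.7 202.3] tile z [24.3 28.4 32.4]
side -1 x range [ 34.3 180.7]
side 1 x range [ 35.  180.6]
```

View pics/h.png

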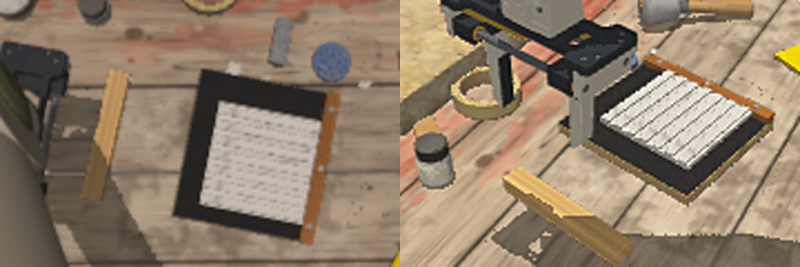

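The tile lies ribs-up with its far edge flush along the strip from (323,122) to (308,222). Pad, stone and jars look undisturbed and the arm is clear, so I'm handing in.

```bash
python3 -c "
from bench import workorder; print(workorder.job_done())"
```

```text
the job is handed in; nothing more can be done
None
```

The tile is turned over on the work board, ribs up, with its far edge against the stop strip, and I handed the job in at about 14 s.

I pushed its low edge square against the board's front edge and tipped it up with the fingers on its ribbed back and edge only. It dropped the last part of the way onto the rubber on its own. I then pushed it across to the strip, held it there at about 17 N, and drew the fingers back and up.

**Last checks:**
- **Position:** both sides of the tile's far edge measure 180.6–180.7 mm along the board's x from its front edge, and the strip face about 184 mm. The corner fit put the far corners at 181–183.5 mm. The remaining few millimetres of difference are about the size of the camera and masking error, and the tile stopped hard against the strip.
- **Seating:** the tile's surface is at the expected height, about 24–32 mm in the depth image, and it looks flush in both views.
- **Surroundings:** rubbing stone, pad and jar look unmoved in the last picture, and the mallet, only partly in view, does too. I did not measure their positions. The highest force reported at the end of a move was about 18 N.
- **Disagreement:** partway through the final push the fingertips rode up to 29 mm instead of about 24 mm. I backed off, lowered them, and finished the push.

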